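# Find the loose bolt of the easel bar and hold its cover open

## Robot

A 6-joint arm with a two-finger parallel gripper is mounted at the origin on the work surface. World frame = base frame: x ahead of the robot, y to its left, z up, the work surface at z = 0. Lengths are in m, angles in degrees, forces in N, time in s.
With the tool pointing down it reaches from about 0.275 to 1 m from the base axis. Payload 8.4 kg.
Tool frame: the origin (TCP) lies on the centre line of the jaws, within the pads' length; the fingertips stand 22 mm ahead of it and the grasp point (between the pads) lies 3 mm ahead of it; y points along the fingers, x is the direction in which the jaws open and shut, and the axes are right-handed (so a half turn about y gives the same grasp; the last joint's range is limited). The gripper opens to 85 mm and grips with 20 to 120 N. Pads are 22 mm wide; open, the fingers measure 114 mm over their backs; the gripper's body (76 mm by 85 mm) begins 54 mm behind the grasp point. The pads swing forward as they close: fully open they stand 13 mm farther back than shut.
Start: joints at [74.175, 20.225, 93.587, -0, 66.188, -0.138], TCP at [0.169, 0.602, 0.253] pointing down, gripper open.
Joint ranges: [-150.9, 150.9], [-52.94, 120.26], [3.33, 152.33], [-74.26, 254.26], [0, 154.13], [-172.89, 172.89]. Speed limits (degrees/s): [127.2, 127.2, 159.86, 180, 180, 180].

## Interface

Orientations are given as [roll, pitch, yaw] about the fixed x, y, z axes, in that order (R = Rz(yaw) Ry(pitch) Rx(roll)).
In Python, from workcell import status, eyes, job gives the robot as it stands. The module is installed in compiled form; this text tells all that it offers.
- The arm moves only by the tool servo_tool, never from a script. Its argument "commands" is a list of rows, each an object with "delta_pos": the shift along the world's x, y, z in m, a list of three; "yaw": the turn about the world's z in degrees; "jaw": the finger opening in m, from 0 to 0.0854. In form: [{"delta_pos": [tx, ty, tz], "yaw": yaw, "jaw": jaw}, ...]. A call has 1 to 10 rows; each row shifts and turns the commanded pose from where the row before left it; what a row does not reach is not made up. A row lasts 1/8 s, in which the tool goes at most 62.5 mm and 10.7 degrees, less where a joint would pass 70% of its speed; a pose out of reach is approached as far as the arm can. A call is refused whole if a number of a shift passes 0.0625 or a number of a turn 10.7, either way. A call with a gripper value outside its range is refused whole. The fingers move at their own pace and stop on an object; "grip_force" is the grip in N (left out, the last holds). Time passes only in rows, so rows that do not move let the fingers close. It gives the time, the measured TCP pose, the force and the opening at its end, in the units of the state.
- status.observe(): the state, without advancing time (a new reading comes with each control period).
- eyes.capture(name): name is "scene" or "top" or "wrist"; returns (picture, depth): 384x512x3 uint8, red, green, blue; 384x512 float32, m along the optical axis (not along the pixel's ray), 0 where there is no reading.
- eyes.calibration(name): a dict with "fx", "fy", "cx", "cy" (pixels), "k1" (the pictures are not rectified: a ray, as slopes to the right and down, at radius r is drawn at 1 + k1 r^2 times it, then the intrinsics apply), "R" (3x3) and "t" (3): a world point X has camera coordinates R X + t. Camera axes: x right, y down, z forward; pixel columns grow to the right and rows downward; lengths in m; the calibration is good to about 2 mm. A picture is of the moment at which its call begins: read the wrist's pose just before it. calibration takes no time and is no camera call; for the wrist camera it gives the pose at the moment of the call.
- job.finish_job(): hands the job in, once; it reports no verdict.
The state is a dict: "time_s": time; "joint_pos": joint angles; "qd": joint speeds; "joint_torque": joint torques, N m; "position": TCP position; "tcp_rot": TCP orientation; "contact_force": force on the tool from outside, world axes, zero at the start; "ft_torque": the same for the moment, N m; "width": opening from 0.0 (shut) to 1.0 (fully open).
Only numpy, scipy, OpenCV 4.12 (cv2) and the standard library are available. Lean on these libraries where they do the work, as an engineer would, in place of code of your own. Each camera call takes 0.05 s, during which the arm holds its last target.

## Task

One of the three bolts in the easel crossbar is loose: with the fingertips, tap down on each bolt head in turn, the robot's left one first, then the middle, then the right; the loose one drops several millimetres under the push and stays down, the tight ones do not budge. Then lift the hinged cover of the loose bolt (it has a tab to grip) to about 45 degrees or more and finish while the fingers still hold it open, at rest, so that I can get at the bolt with a key. Leave the other two covers shut and do not disturb the things lying about.

Things in the scene. Friction and masses are not known exactly. Their poses are not given: they have to be found in the camera images.
- bar: straight wooden easel crossbar lying flat and fixed on the table, 75 x 480 x 45 mm high; origin at the centre of its underside (table height), z up, its y axis along its length towards the end on the robot's left, its x axis level, across the bar, away from the robot. Its top is 45 mm above the table. Three identical steel bolts stand in it on its centre line, 140 mm apart, the middle one at the origin.
- bolt_left_top (a point): centre of the flat round top (22 mm across) of the head of the bolt on the robot's left (140 mm along +y of the bar); 64 mm above the table while the bolt stands proud, 14 mm above the cover plate round it; it goes down with the bolt
- bolt_left (a joint): how far the bolt on the robot's left (140 mm along +y of the bar) has dropped into the bar, m: 0 standing proud, as at the start. Tapped, a tight bolt stays within 1 mm of 0; the loose one gives way under about 2 N, drops up to 7 mm and stays down. All look alike before; which one is loose differs from start to start
- cover_left_grip (a point): middle of the upright tab on the cover of the bolt on the robot's left: 14 mm wide along the bar, 10 mm thick, 10 mm of it above and 14 mm below this point. Shut, it is 60 mm above the table, 54 mm beyond the bolt's axis (bar +x), on a 14 mm wide tongue that overhangs the bar's far edge, so fingers fit down on both sides of it along the bar
- cover_left_pivot (a point): middle of the hinge of that cover, 48 mm above the table, 36 mm on the robot's side of the bolt's axis; the hinge line runs along the bar. Shut, the grip point lies 90 mm from it along the bar's +x and 12 mm above it. Pinched across its 14 mm width, the tab can turn between fingers that stay upright
- cover_left (a joint): angle of the aluminium cover of the bolt on the robot's left, rad: 0 shut (flat), growing as the tab end is lifted up and back towards the robot, at most 1.3. Plate 64 mm wide, 4 mm thick, top 50 mm above the table, with a 30 mm window round the bolt's head. Light (about 120 g), weakly sprung: it falls shut when let go
- bolt_middle_top (a point): centre of the flat round top (22 mm across) of the head of the middle bolt; 64 mm above the table while the bolt stands proud, 14 mm above the cover plate round it; it goes down with the bolt
- bolt_middle (a joint): how far the middle bolt has dropped into the bar, m: 0 standing proud, as at the start. Tapped, a tight bolt stays within 1 mm of 0; the loose one gives way under about 2 N, drops up to 7 mm and stays down. All look alike before; which one is loose differs from start to start
- cover_middle_grip (a point): middle of the upright tab on the cover of the middle bolt: 14 mm wide along the bar, 10 mm thick, 10 mm of it above and 14 mm below this point. Shut, it is 60 mm above the table, 54 mm beyond the bolt's axis (bar +x), on a 14 mm wide tongue that overhangs the bar's far edge, so fingers fit down on both sides of it along the bar
- cover_middle_pivot (a point): middle of the hinge of that cover, 48 mm above the table, 36 mm on the robot's side of the bolt's axis; the hinge line runs along the bar. Shut, the grip point lies 90 mm from it along the bar's +x and 12 mm above it. Pinched across its 14 mm width, the tab can turn between fingers that stay upright
- cover_middle (a joint): angle of the aluminium cover of the middle bolt, rad: 0 shut (flat), growing as the tab end is lifted up and back towards the robot, at most 1.3. Plate 64 mm wide, 4 mm thick, top 50 mm above the table, with a 30 mm window round the bolt's head. Light (about 120 g), weakly sprung: it falls shut when let go
- bolt_right_top (a point): centre of the flat round top (22 mm across) of the head of the bolt on the robot's right (140 mm along -y of the bar); 64 mm above the table while the bolt stands proud, 14 mm above the cover plate round it; it goes down with the bolt
- bolt_right (a joint): how far the bolt on the robot's right (140 mm along -y of the bar) has dropped into the bar, m: 0 standing proud, as at the start. Tapped, a tight bolt stays within 1 mm of 0; the loose one gives way under about 2 N, drops up to 7 mm and stays down. All look alike before; which one is loose differs from start to start
- cover_right_grip (a point): middle of the upright tab on the cover of the bolt on the robot's right: 14 mm wide along the bar, 10 mm thick, 10 mm of it above and 14 mm below this point. Shut, it is 60 mm above the table, 54 mm beyond the bolt's axis (bar +x), on a 14 mm wide tongue that overhangs the bar's far edge, so fingers fit down on both sides of it along the bar
- cover_right_pivot (a point): middle of the hinge of that cover, 48 mm above the table, 36 mm on the robot's side of the bolt's axis; the hinge line runs along the bar. Shut, the grip point lies 90 mm from it along the bar's +x and 12 mm above it. Pinched across its 14 mm width, the tab can turn between fingers that stay upright
- cover_right (a joint): angle of the aluminium cover of the bolt on the robot's right, rad: 0 shut (flat), growing as the tab end is lifted up and back towards the robot, at most 1.3. Plate 64 mm wide, 4 mm thick, top 50 mm above the table, with a 30 mm window round the bolt's head. Light (about 120 g), weakly sprung: it falls shut when let go
- washer: loose flat steel washer, 32 mm across, 4 mm thick, lying on the bar between the left and middle covers (bystander); origin at its underside
- hexkey: loose small L-shaped steel key, 52 mm long, 6 mm thick, lying on the bar between the middle and right covers (bystander); origin at its underside
- jar: closed amber glass jar, 60 mm across, 75 mm high, beyond the bar (bystander); origin at its underside
- tape: roll of tape, 100 mm across, 25 mm high, lying flat beyond the bar (bystander); origin at its underside
- knife: palette knife 200 mm long, lying on the robot's side of the bar (bystander); origin at its underside
- tin: closed steel tin, 70 mm across, 60 mm high, past the bar's left end (bystander); origin at its underside
- brush: flat brush 200 mm long, lying past the bar's right end (bystander); origin at its underside

How it is judged (in metres and radians):
On the way, in this order (a step that is already met when the one before it is completed fails the run):
1. the left bolt's head is tapped with the fingers (more than 1 N) (contact force between the fingers and bolt_left above 1 N).
2. the middle bolt's head is tapped with the fingers (more than 1 N) (contact force between the fingers and bolt_middle above 1 N).
3. the right bolt's head is tapped with the fingers (more than 1 N) (contact force between the fingers and bolt_right above 1 N).
At the end, for the whole second after the job is handed in: The loose bolt is down (more than 4 mm), its cover is open by more than 0.7 rad, still (under 0.1 rad/s) and held by the fingers (contact over 0.3 N); the other two covers are shut (under 0.1 rad) (((value of joint bolt_left above 0.004 m and value of joint cover_left above 0.7 rad and velocity of joint cover_left between -0.1 and 0.1 rad/s and contact force between the fingers and cover_left above 0.3 N and value of joint each of cover_middle, cover_right below 0.1 rad) or (value of joint bolt_middle above 0.004 m and value of joint cover_middle above 0.7 rad and velocity of joint cover_middle between -0.1 and 0.1 rad/s and contact force between the fingers and cover_middle above 0.3 N and value of joint each of cover_left, cover_right below 0.1 rad) or (value of joint bolt_right above 0.004 m and value of joint cover_right above 0.7 rad and velocity of joint cover_right between -0.1 and 0.1 rad/s and contact force between the fingers and cover_right above 0.3 N and value of joint each of cover_left, cover_middle below 0.1 rad))); the arm keeps its last pose, push and grip.
It fails at once if the cover of a bolt that has not been found loose is opened (more than 0.3 rad with its bolt not tapped down) ((value of joint cover_left above 0.3 rad and value of joint bolt_left below 0.003 m) or (value of joint cover_middle above 0.3 rad and value of joint bolt_middle below 0.003 m) or (value of joint cover_right above 0.3 rad and value of joint bolt_right below 0.003 m)).
It fails at once if a bystander is shifted by more than 30 mm (distance of any of washer, hexkey, jar, tape, knife, tin, brush from where it was at the start of the episode above 0.03 m).
It also fails if it takes over 45 s, if anything falls off the work surface, if the arm or the gripper's body presses on something with over 40 N, if the wrist force passes 120 N, or if a joint passes its speed limit or range.

## Working session

There is one attempt and no reset: what is moved stays moved. The work goes in short steps, Python scripts to look and compute and a tool call to move; the robot and the scene stay as the last step left them, time stands still between calls to the robot, and variables do not carry over. Pictures are saved under pics/ and viewed, and the job is handed in when it is done.

Besides the shell and the picture viewer there is one more tool, called after "Call:" in YAML: its name, and indented under it one key for each argument. servo_tool: Moves the arm, as the interface text tells. Its arguments: {"type":"object","properties":{"commands":{"type":"array"},"grip_force":{"type":"number"}},"required":["commands"]}

```bash
mkdir -p pics; python3 - <<'E'
from workcell import status, eyes
import cv2
print(status.observe())
for n in ("scene","top"):
    p,d=eyes.capture(n); cv2.imwrite(f"pics/{n}0.png",p[:,:,::-1]); print(n,eyes.calibration(n))
E
```

```text
{'time_s': 0.0, 'joint_pos': array([ 7.41755079e+01,  2.02619848e+01,  9.36298601e+01,  2.17776490e-03,
        6.61881938e+01, -1.38828724e-01]), 'qd': array([ 0.00960954,  0.05452708,  0.02103927, -0.11070936, -0.01014627,
        0.01629195]), 'joint_torque': array([ 1.75484147e-03, -6.05262995e+01, -3.42069590e+01,  1.82423187e-04,
        9.42392478e-03, -1.50120309e-05]), 'position': array([0.16885389, 0.60128646, 0.25256128]), 'tcp_rot': array([-8.99978149e+01,  8.00336462e-02,  7.43134576e+01]), 'contact_force': array([-0.11254753,  0.57070136,  0.12215887]), 'ft_torque': array([ 0.01068789, -0.02699005,  0.00397638]), 'width': 0.999990874422586}
scene {'fx': 413.3313990813703, 'fy': 413.3313990813703, 'cx': 256.08562881877464, 'cy': 194.4438624402941, 'k1': -0.06514342743690114, 'R': array([[ 0.31322167,  0.94960749, -0.01173895],
       [ 0.81893771, -0.27633877, -0.5029691 ],
       [-0.48086715,  0.14792736, -0.86422467]]), 't': array([-0.22283124, -0.45010035,  1.30607477])}
top {'fx': 473.18023049808625, 'fy': 473.18023049808625, 'cx': 262.9979968680537, 'cy': 190.07402458264923, 'k1': -0.16606003644296968, 'R': array([[-0.01002218, -0.99990323, -0.00964843],
       [-0.99234493,  0.01113324, -0.12299429],
       [ 0.12308981,  0.0083419 , -0.99236047]]), 't': array([0.04992238, 0.59730872, 1.09943779])}
```

View pics/top0.png

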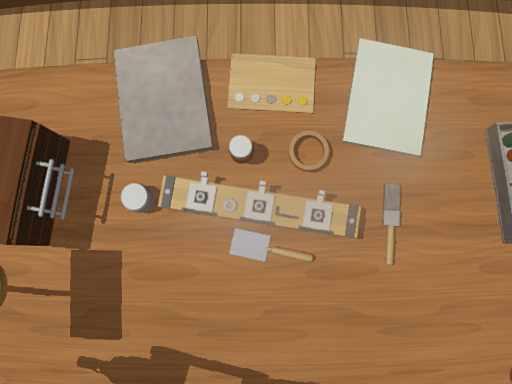

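View pics/scene0.png

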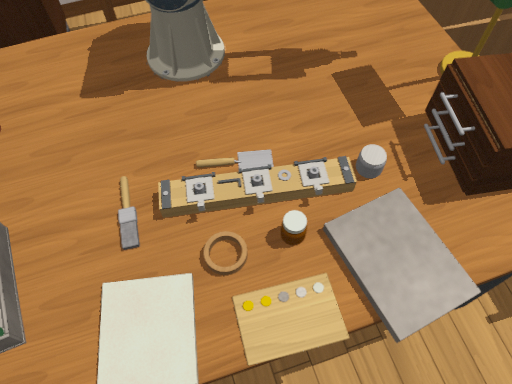

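The top view shows the bar running from (165,191) to (355,222). The bolts are at about (201,197), (259,206) and (318,215), with the tabs above them, on the far side. I'll zoom in to refine these.

```bash
cat > h.py <<'E'
import numpy as np, cv2
from workcell import eyes
def ray(c,u,v):
    xd=(u-c['cx'])/c['fx']; yd=(v-c['cy'])/c['fy']
    x,y=xd,yd
    for _ in range(30):
        f=1+c['k1']*(x*x+y*y); x,y=xd/f,yd/f
    R=np.array(c['R']);t=np.array(c['t'])
    return -R.T@t, R.T@np.array([x,y,1.])
def onz(c,u,v,z):
    o,d=ray(c,u,v); return o+d*(z-o[2])/d[2]
def proj(c,X):
    p=np.array(c['R'])@np.array(X)+np.array(c['t']); x,y=p[0]/p[2],p[1]/p[2]
    f=1+c['k1']*(x*x+y*y); return c['fx']*x*f+c['cx'],c['fy']*y*f+c['cy']
E
python3 - <<'E'
import cv2
p=cv2.imread("pics/top0.png"); cv2.imwrite("pics/topz.png",cv2.resize(p[165:245,160:360],None,fx=4,fy=4,interpolation=cv2.INTER_CUBIC))
p=cv2.imread("pics/scene0.png"); cv2.imwrite("pics/scenez.png",cv2.resize(p[140:220,155:355],None,fx=4,fy=4,interpolation=cv2.INTER_CUBIC))
E
```

```text
(no output)
```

View pics/topz.png

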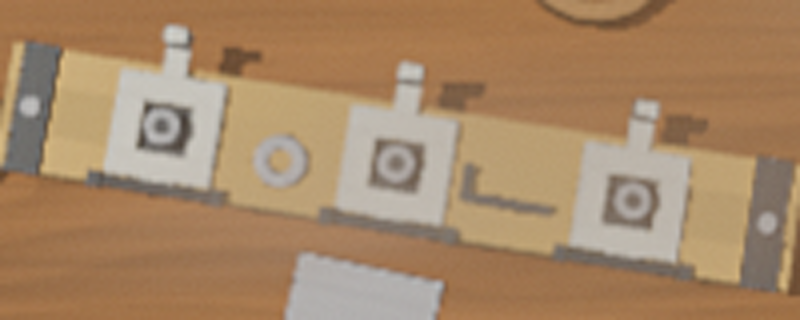

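View pics/scenez.png

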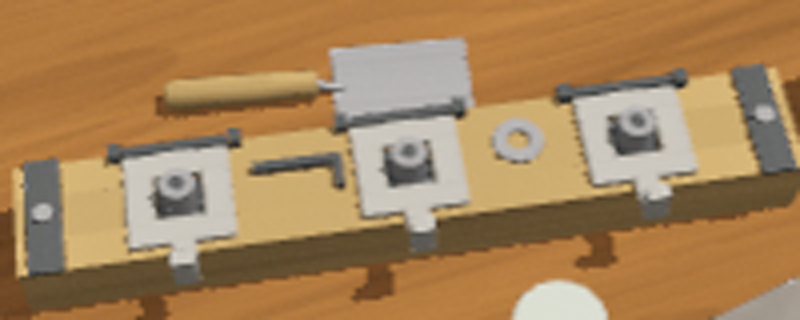

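```bash
python3 - <<'E'
from h import *
ct=eyes.calibration("top"); cs=eyes.calibration("scene")
T=[(161,127),(396,163),(632,201)];S=[(636,122),(408,154),(179,185)];G=[(177,33),(410,70),(647,106)]
A=[];
for t,s,g in zip(T,S,G):
    a=onz(ct,t[0]/4-.375+160,t[1]/4-.375+165,.064); b=onz(cs,s[0]/4-.375+155,s[1]/4-.375+140,.064)
    gg=onz(ct,g[0]/4-.375+160,g[1]/4-.375+165,.070)
    A.append((a+b)/2); print(a.round(4),b.round(4),gg.round(4))
A=np.array(A); d=A[0]-A[2]; print("len",np.linalg.norm(d),"yaw of +y",np.degrees(np.arctan2(d[1],d[0]))); 
ey=d/np.linalg.norm(d); ex=np.array([ey[1],-ey[0],0]); c=A.mean(0)
print(ex,ey)
for k in (1,0,-1): print("bolt",(c+k*.14*ey).round(4),"grip",(c+k*.14*ey+.054*ex).round(4))
E
```

```text
[0.5812 0.1919 0.064 ] [0.5813 0.1904 0.064 ] [0.636  0.1819 0.07  ]
[0.5586 0.0539 0.064 ] [0.5589 0.0525 0.064 ] [0.6125 0.0452 0.07  ]
[ 0.5347 -0.0835  0.064 ] [ 0.536  -0.0832  0.064 ] [ 0.5897 -0.0929  0.07  ]
len 0.27834790131683707 yaw of +y 80.51194290074535
[ 0.98631998 -0.16484202  0.        ] [0.16484202 0.98631998 0.        ]
bolt [0.5815 0.1918 0.064 ] grip [0.6348 0.1828 0.064 ]
bolt [0.5584 0.0537 0.064 ] grip [0.6117 0.0448 0.064 ]
bolt [ 0.5354 -0.0844  0.064 ] grip [ 0.5886 -0.0933  0.064 ]
```

Call:
servo_tool:
  commands:
    - {"delta_pos": [0.022,-0.042,0],"yaw": 1,"jaw": 0}
    - {"delta_pos": [0.022,-0.042,0],"yaw": 1,"jaw": 0}
    - {"delta_pos": [0.022,-0.042,0],"yaw": 1,"jaw": 0}
    - {"delta_pos": [0.022,-0.042,0],"yaw": 1,"jaw": 0}
    - {"delta_pos": [0.022,-0.042,0],"yaw": 1,"jaw": 0}
    - {"delta_pos": [0.022,-0.042,0],"yaw": 1.2,"jaw": 0}
    - {"delta_pos": [0.047,-0.026,0],"yaw": 0,"jaw": 0}
    - {"delta_pos": [0.047,-0.026,0],"yaw": 0,"jaw": 0}
    - {"delta_pos": [0.047,-0.026,-0.02],"yaw": 0,"jaw": 0}
    - {"delta_pos": [0.047,-0.026,-0.02],"yaw": 0,"jaw": 0}
  grip_force: 20

```text
time_s: 1.35
position: [0.4905, 0.2446, 0.2129]
tcp_rot: [-90.0, -0.0, 80.5]
contact_force: [0.7, 1.5, -0.3]
width: -0.001
```

Call:
servo_tool:
  commands:
    - {"delta_pos": [0.0455,-0.0264,-0.02],"yaw": 0,"jaw": 0}
    - {"delta_pos": [0.0455,-0.0264,-0.02],"yaw": 0,"jaw": 0}
    - {"delta_pos": [0,0,-0.04],"yaw": 0,"jaw": 0}
    - {"delta_pos": [0,0,-0.02],"yaw": 0,"jaw": 0}
    - {"delta_pos": [0,0,0],"yaw": 0,"jaw": 0}

```text
time_s: 1.98
position: [0.5785, 0.1928, 0.1118]
tcp_rot: [-89.8, 0.1, 80.5]
contact_force: [-0.5, 0.5, 0.3]
width: -0.001
```

```bash
python3 - <<'E'
from workcell import status, eyes
import cv2
print(status.observe()['position'],status.observe()['contact_force'])
a=[]
for n in ("top","scene","wrist"):
    p,d=eyes.capture(n); a.append(p[:,:,::-1])
cv2.imwrite("pics/a_ts.png",cv2.resize(cv2.hconcat([cv2.resize(a[0][130:270,120:380],(400,215)),cv2.resize(a[1][100:240,140:400],(400,215))]),None,fx=1,fy=1))
cv2.imwrite("pics/a_w.png",a[2])
E
```

```text
[0.57847599 0.19283373 0.11183998] [-0.47016825  0.53299631  0.30636106]
```

View pics/a_ts.png

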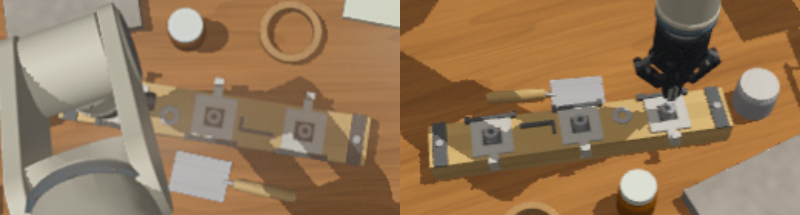

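View pics/a_w.png

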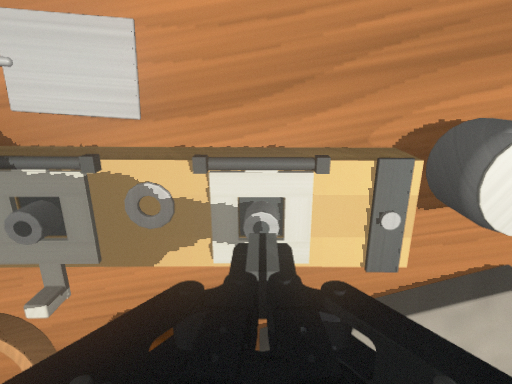

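The wrist view shows the left bolt top at about (262,222), just ahead of the closed fingertips. I'll check that against the calibration.

```bash
python3 - <<'E'
from h import *
from workcell import status
c=eyes.calibration("wrist")
print(status.observe()['position'])
print(onz(c,262,224,.064), proj(c,[.5815,.1918,.064]), proj(c,[.5785,.1928,.09]))
print(proj(c,[.5584,.0537,.064]))
p=cv2.imread("pics/a_w.png"); cv2.imwrite("pics/a_wz.png",cv2.resize(p[150:310,180:340],None,fx=3.5,fy=3.5,interpolation=cv2.INTER_CUBIC))
E
```

```text
[0.58046243 0.19366819 0.11470697]
[0.57974918 0.19319385 0.064     ] (np.float64(260.1876988487305), np.float64(226.98864036100787)) (np.float64(260.8799673077278), np.float64(242.75221642028984))
(np.float64(22.821249161379342), np.float64(227.42152713442908))
```

View pics/a_wz.png

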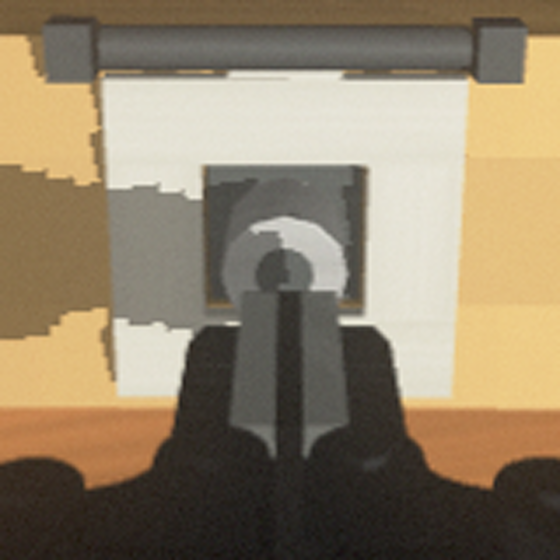

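Call:
servo_tool:
  commands:
    - {"delta_pos": [0,-0.001,-0.02],"yaw": 0,"jaw": 0}
    - {"delta_pos": [0,0,-0.004],"yaw": 0,"jaw": 0}
    - {"delta_pos": [0,0,-0.002],"yaw": 0,"jaw": 0}
    - {"delta_pos": [0,0,-0.001],"yaw": 0,"jaw": 0}

```text
time_s: 2.62
position: [0.5801, 0.1919, 0.0863]
tcp_rot: [-90.0, 0.0, 80.5]
contact_force: [0.0, 1.0, -0.0]
width: -0.001
```

Call:
servo_tool:
  commands:
    - {"delta_pos": [0,0,-0.001],"yaw": 0,"jaw": 0}
    - {"delta_pos": [0,0,-0.001],"yaw": 0,"jaw": 0}

```text
time_s: 2.88
position: [0.5802, 0.192, 0.0854]
tcp_rot: [-90.0, -0.0, 80.5]
contact_force: [-5.2, -0.8, 16.5]
width: 0.002
```

The left bolt is tight: 16.5 N on it and no drop. Now the middle one.

Call:
servo_tool:
  commands:
    - {"delta_pos": [0,0,0.025],"yaw": 0,"jaw": 0}
    - {"delta_pos": [-0.0077,-0.046,0],"yaw": 0,"jaw": 0}
    - {"delta_pos": [-0.0077,-0.046,0],"yaw": 0,"jaw": 0}
    - {"delta_pos": [-0.0077,-0.046,0],"yaw": 0,"jaw": 0}
    - {"delta_pos": [0,0,0],"yaw": 0,"jaw": 0}
    - {"delta_pos": [0,0,0],"yaw": 0,"jaw": 0}

```text
time_s: 3.62
position: [0.5573, 0.0541, 0.1096]
tcp_rot: [-90.0, -0.0, 80.5]
contact_force: [1.2, -0.6, 0.5]
width: 0.0
```

```bash
python3 - <<'E'
from h import *
from workcell import status
s=status.observe(); print(s['position'],s['contact_force']); c=eyes.calibration("wrist")
p,d=eyes.capture("wrist"); p=p[:,:,::-1]
print(proj(c,[.5584,.0537,.064]))
cv2.imwrite("pics/b_w.png",p)
E
```

```text
[0.55734265 0.05407273 0.10957298] [ 1.19763764 -0.57773981  0.45408308]
(np.float64(262.73740135605016), np.float64(230.43387585861888))
```

View pics/b_w.png

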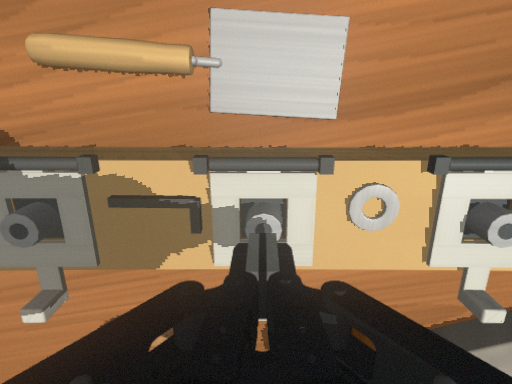

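The middle bolt head is at about (262,225), under the fingertips. The washer (374,207) and key (160,203) haven't moved.

Call:
servo_tool:
  commands:
    - {"delta_pos": [0,0,-0.018],"yaw": 0,"jaw": 0}
    - {"delta_pos": [0,0,-0.004],"yaw": 0,"jaw": 0}
    - {"delta_pos": [0,0,-0.002],"yaw": 0,"jaw": 0}
    - {"delta_pos": [0,0,-0.001],"yaw": 0,"jaw": 0}
    - {"delta_pos": [0,0,0],"yaw": 0,"jaw": 0}

```text
time_s: 4.3
position: [0.556, 0.0546, 0.0852]
tcp_rot: [-89.9, 0.0, 80.5]
contact_force: [-9.5, 0.6, 23.1]
width: -0.002
```

The middle bolt is tight too: 23 N, no drop. Now the right one.

Call:
servo_tool:
  commands:
    - {"delta_pos": [0,0,0.025],"yaw": 0,"jaw": 0}
    - {"delta_pos": [-0.0077,-0.046,0],"yaw": 0,"jaw": 0}
    - {"delta_pos": [-0.0077,-0.046,0],"yaw": 0,"jaw": 0}
    - {"delta_pos": [-0.0077,-0.046,0],"yaw": 0,"jaw": 0}
    - {"delta_pos": [0,0,0],"yaw": 0,"jaw": 0}
    - {"delta_pos": [0,0,0],"yaw": 0,"jaw": 0}

```text
time_s: 5.05
position: [0.5338, -0.0837, 0.1089]
tcp_rot: [-90.0, -0.0, 80.5]
contact_force: [-0.7, 0.4, -0.3]
width: -0.003
```

```bash
python3 - <<'E'
from h import *
from workcell import status
s=status.observe(); print(s['position'],s['contact_force']); c=eyes.calibration("wrist")
p,d=eyes.capture("wrist"); p=p[:,:,::-1]
print(proj(c,[.5354,-.0844,.064]))
cv2.imwrite("pics/c_w.png",p)
E
```

```text
[ 0.53378227 -0.08366101  0.10891269] [-0.69643337  0.42410696 -0.31800885]
(np.float64(262.2865258499012), np.float64(231.98094189692875))
```

View pics/c_w.png

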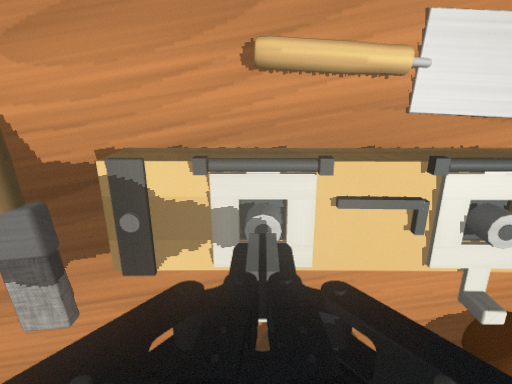

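The right bolt head is at about (262,226), under the fingertips.

Call:
servo_tool:
  commands:
    - {"delta_pos": [0,0,-0.018],"yaw": 0,"jaw": 0}
    - {"delta_pos": [0,0,-0.004],"yaw": 0,"jaw": 0}
    - {"delta_pos": [0,0,-0.002],"yaw": 0,"jaw": 0}
    - {"delta_pos": [0,0,-0.001],"yaw": 0,"jaw": 0}
    - {"delta_pos": [0,0,0],"yaw": 0,"jaw": 0}

```text
time_s: 5.72
position: [0.534, -0.0841, 0.0844]
tcp_rot: [-90.0, 0.0, 80.5]
contact_force: [0.3, -0.2, 0.4]
width: -0.004
```

Call:
servo_tool:
  commands:
    - {"delta_pos": [0,0,-0.002],"yaw": 0,"jaw": 0}
    - {"delta_pos": [0,0,-0.002],"yaw": 0,"jaw": 0}
    - {"delta_pos": [0,0,-0.001],"yaw": 0,"jaw": 0}
    - {"delta_pos": [0,0,-0.001],"yaw": 0,"jaw": 0}

```text
time_s: 6.22
position: [0.5342, -0.0842, 0.0789]
tcp_rot: [-90.0, 0.0, 80.5]
contact_force: [-3.6, 0.7, 18.4]
width: 0.002
```

The right bolt is the loose one: it went down about 6–7 mm and then met a stop. I'll lift off, go to its tab with the jaws part open, and look.

Call:
servo_tool:
  commands:
    - {"delta_pos": [0,0,0.04],"yaw": 0,"jaw": 0.01}
    - {"delta_pos": [0.027,-0.0045,0],"yaw": 0,"jaw": 0.04}
    - {"delta_pos": [0.027,-0.0045,0],"yaw": 0,"jaw": 0.04}
    - {"delta_pos": [0,0,0],"yaw": 0,"jaw": 0.04}
    - {"delta_pos": [0,0,0],"yaw": 0,"jaw": 0.04}

```text
time_s: 6.85
position: [0.5865, -0.0929, 0.1177]
tcp_rot: [-89.9, 0.0, 80.5]
contact_force: [-0.1, 0.6, -0.0]
width: 0.469
```

```bash
python3 - <<'E'
from h import *
from workcell import status
s=status.observe(); print(s['position'],s['width'],s['contact_force']); c=eyes.calibration("wrist"); cs=eyes.calibration("scene")
p,d=eyes.capture("wrist"); p=p[:,:,::-1]; q,_=eyes.capture("scene"); q=q[:,:,::-1]
print(proj(c,[.5886,-.0933,.070]),proj(c,[.5354,-.0844,.057]),proj(c,[.5354,-.0844,.064]), proj(cs,[.5354,-.0844,.057]),proj(cs,[.5354,-.0844,.064]))
cv2.imwrite("pics/d_w.png",p); cv2.imwrite("pics/d_s.png",cv2.resize(q[120:240,140:300],None,fx=4,fy=4))
E
```

```text
[ 0.58654643 -0.09290641  0.11766965] 0.4690905107677541 [-0.13479233  0.60844342 -0.02885301]
(np.float64(262.98458609245654), np.float64(230.6302240856071)) (np.float64(263.0580443173202), np.float64(136.04111819679548)) (np.float64(263.09291247257585), np.float64(137.83927003529092)) (np.float64(199.21793395341132), np.float64(187.33799327888516)) (np.float64(198.8340870153067), np.float64(185.81254937580192))
```

View pics/d_w.png

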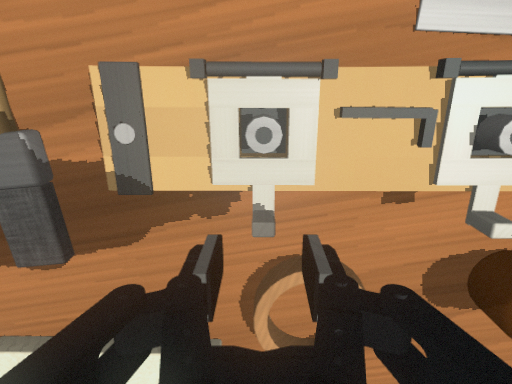

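View pics/d_s.png

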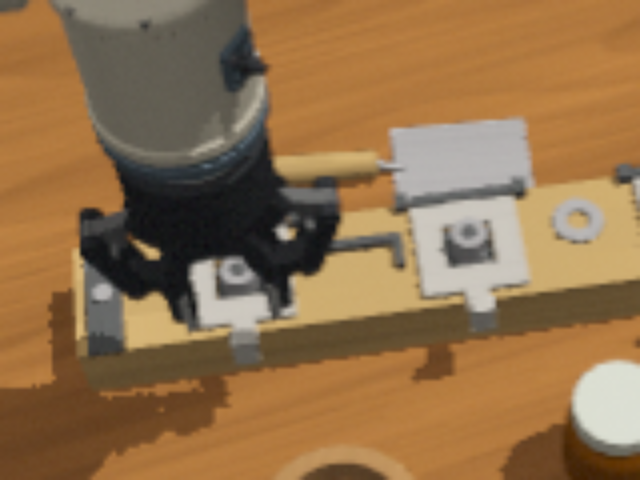

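In the wrist view the tab, at about (263,228), is centred between the pads and its predicted position fits. The bolt visibly sits lower than the middle one. I'll go down and grip.

Call:
servo_tool:
  commands:
    - {"delta_pos": [0.0015,0,-0.03],"yaw": 0,"jaw": 0.04}
    - {"delta_pos": [0,0,-0.015],"yaw": 0,"jaw": 0.04}
    - {"delta_pos": [0,0,-0.006],"yaw": 0,"jaw": 0.035}
    - {"delta_pos": [0,0,0],"yaw": 0,"jaw": 0.025}
    - {"delta_pos": [0,0,0],"yaw": 0,"jaw": 0.01}
    - {"delta_pos": [0,0,0],"yaw": 0,"jaw": 0.005}
    - {"delta_pos": [0,0,0],"yaw": 0,"jaw": 0.005}
    - {"delta_pos": [0,0,0],"yaw": 0,"jaw": 0.005}
  grip_force: 25

```text
time_s: 7.95
position: [0.5897, -0.0929, 0.0678]
tcp_rot: [-90.0, -0.0, 80.5]
contact_force: [-0.5, 3.0, 5.2]
width: 0.155
```

```bash
python3 - <<'E'
from h import *
from workcell import status
s=status.observe(); print(s['position'],s['width']*.0854,s['contact_force'])
ex=np.array([.9863,-.1648,0]); r=np.hypot(.09,.012); f0=np.arctan2(.012,.09)
prev=np.array([r*np.cos(f0),r*np.sin(f0)])
for th in np.arange(.095,1.0,.095):
    q=np.array([r*np.cos(f0+th),r*np.sin(f0+th)]); d=q-prev; prev=q
    print(round(th,3),(ex*d[0]+np.array([0,0,d[1]])).round(4))
E
```

```text
[ 0.58965558 -0.09293305  0.06781897] 0.013256756670879563 [-0.48218151  3.0170941   5.20511619]
0.095 [-0.0015  0.0003  0.0085]
0.19 [-0.0023  0.0004  0.0083]
0.285 [-0.0031  0.0005  0.008 ]
0.38 [-0.0038  0.0006  0.0077]
0.475 [-0.0045  0.0008  0.0073]
0.57 [-0.0052  0.0009  0.0068]
0.665 [-0.0058  0.001   0.0063]
0.76 [-0.0064  0.0011  0.0057]
0.855 [-0.0069  0.0011  0.0051]
0.95 [-0.0073  0.0012  0.0044]
```

The jaws have stopped on 13–14 mm, so the tab is gripped. I'll lift along the hinge arc in two stages.

Call:
servo_tool:
  commands:
    - {"delta_pos": [-0.0015,0.0003,0.0085],"yaw": 0,"jaw": 0.005}
    - {"delta_pos": [-0.0023,0.0004,0.0083],"yaw": 0,"jaw": 0.005}
    - {"delta_pos": [-0.0031,0.0005,0.008],"yaw": 0,"jaw": 0.005}
    - {"delta_pos": [-0.0038,0.0006,0.0077],"yaw": 0,"jaw": 0.005}
    - {"delta_pos": [0,0,0],"yaw": 0,"jaw": 0.005}

```text
time_s: 8.57
position: [0.5778, -0.091, 0.1004]
tcp_rot: [-90.0, -0.0, 80.5]
contact_force: [0.8, 4.3, -2.7]
width: 0.159
```

```bash
python3 - <<'E'
from h import *
from workcell import status
s=status.observe(); print(s['position'],s['width']*.0854,s['contact_force'])
p,d=eyes.capture("wrist"); q,_=eyes.capture("scene")
cv2.imwrite("pics/e.png",cv2.hconcat([cv2.resize(p[:,:,::-1],(400,300)),cv2.resize(q[120:240,140:300,::-1],(400,300))]))
E
```

```text
[ 0.57780588 -0.09096257  0.10042575] 0.013591553769909713 [ 0.80691921  4.28578052 -2.70337974]
```

View pics/e.png

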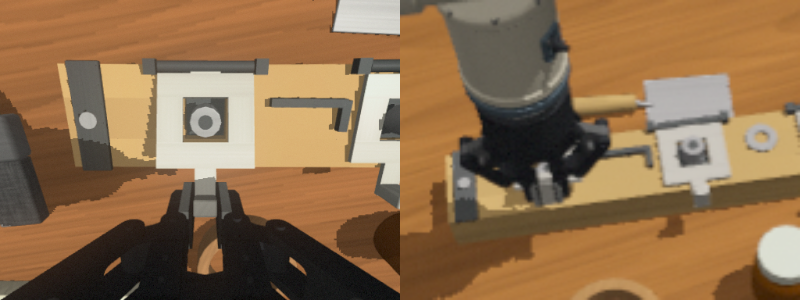

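The tab is held between the pads and the cover is rising. The force is low, so I'll continue.

Call:
servo_tool:
  commands:
    - {"delta_pos": [-0.0045,0.0008,0.0073],"yaw": 0,"jaw": 0.005}
    - {"delta_pos": [-0.0052,0.0009,0.0068],"yaw": 0,"jaw": 0.005}
    - {"delta_pos": [-0.0058,0.001,0.0063],"yaw": 0,"jaw": 0.005}
    - {"delta_pos": [-0.0064,0.0011,0.0057],"yaw": 0,"jaw": 0.005}
    - {"delta_pos": [-0.0069,0.0011,0.0051],"yaw": 0,"jaw": 0.005}
    - {"delta_pos": [-0.0073,0.0012,0.0044],"yaw": 0,"jaw": 0.005}
    - {"delta_pos": [0,0,0],"yaw": 0,"jaw": 0.005}
    - {"delta_pos": [0,0,0],"yaw": 0,"jaw": 0.005}
    - {"delta_pos": [0,0,0],"yaw": 0,"jaw": 0.005}

```text
time_s: 9.8
position: [0.5425, -0.085, 0.136]
tcp_rot: [-90.0, -0.0, 80.5]
contact_force: [2.2, 4.3, -1.4]
width: 0.151
```

```bash
python3 - <<'E'
from h import *
from workcell import status
s=status.observe(); print(s['position'],s['width']*.0854,s['contact_force'])
p,d=eyes.capture("wrist"); q,_=eyes.capture("scene")
cv2.imwrite("pics/f.png",cv2.hconcat([cv2.resize(p[:,:,::-1],(400,300)),cv2.resize(q[120:240,140:300,::-1],(400,300))]))
c=eyes.calibration("wrist")
for th in (.7,.8,.9,.95,1.0):
    # plate-top point above window far side: local (x=.066 , n=.002) mid
    l=np.array([.070,.002]); w=np.array([l[0]*np.cos(th)-l[1]*np.sin(th),l[0]*np.sin(th)+l[1]*np.cos(th)])
    X=np.array([.535,-.0844,.048])+np.array([.9863,-.1648,0])*(w[0]-.036)+np.array([0,0,w[1]]); print(th,np.round(proj(c,X),1))
import numpy as np
for v in range(20,300,20): print(v,round(float(d[v,262]),3),end='; ')
# depth -> 3D of plate pixels
o=[]
for (u,v) in [(225,115),(300,115),(225,150),(300,150),(225,190),(300,190),(262,200),(225,205)]:
    C,r=ray(c,u,v); X=C+r*d[v,u]; o.append(X); print((u,v),X.round(4))
E
```

```text
[ 0.54246116 -0.08502653  0.13604717] 0.012923014388095714 [ 2.18406251  4.26310158 -1.41056588]
0.7 [262.  245.6]
0.8 [262.  241.9]
0.9 [262.  236.8]
0.95 [262.  233.7]
1.0 [262.  230.2]
20 0.229; 40 0.216; 60 0.239; 80 0.243; 100 0.247; 120 0.252; 140 0.204; 160 0.198; 180 0.213; 200 0.211; 220 0.174; 240 0.168; 260 0.141; 280 0.151; (225, 115) [ 0.4808 -0.1053  0.0008]
(300, 115) [ 0.4906 -0.0462  0.0008]
(225, 150) [ 0.499  -0.1027  0.0567]
(300, 150) [ 0.5072 -0.0547  0.0561]
(225, 190) [ 0.5187 -0.104   0.0802]
(300, 190) [ 0.5256 -0.0601  0.0815]
(262, 200) [ 0.5361 -0.0846  0.059 ]
(225, 205) [ 0.5253 -0.1044  0.0879]
```

View pics/f.png

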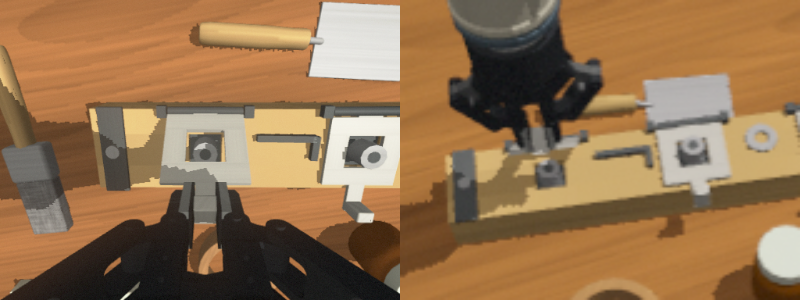

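The plate's measured slope is about 50° (0.87 rad). The fingers still hold the tab at a 13 mm opening and everything is still. The bolt dropped about 6.4 mm compared with the tight ones, so I'm handing in.

```bash
python3 - <<'E'
from workcell import status, job
s=status.observe(); print(s['time_s'],s['qd'].round(2),s['width'])
print(job.finish_job())
E
```

```text
9.9 [-0.1  -0.04 -0.01 -0.04  0.   -0.02] 0.15221534899452785
the job is handed in; nothing more can be done
None
```

I tapped the left, middle and right bolts in that order; the right one is loose. I then lifted its cover by the tab and handed the job in with the fingers still holding it open, at 9.9 s.

- **Left and middle bolts:** tight. They held about 16 N and 23 N without dropping.
- **Right bolt:** it went down about 6.4 mm under the push, judged by fingertip height against the tight bolts at similar force. A rougher reading from the wrist camera's depth put its top at about 59 mm, which is a drop of about 5 mm. The two disagree slightly, but both are over the 4 mm needed.
- **Right cover:** depth points on the plate gave an angle of about 50° (0.87 rad). The jaws were stopped at about 13 mm on the 14 mm tab with 25 N of grip set, and the arm was at rest.
- **Other covers and loose things:** the middle cover, washer, key and knife looked undisturbed in the last pictures. I did not look at the left cover or the tin again after leaving that end, and did not measure whether the other things had moved.

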